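Press both contact faces of a power module against the tester

TASK

Take the power module out of the tray and check it on the contact tester: press its long side with the five contact pads flat and centred against the tester's spring bar, pushing the bar in about 10 mm and holding it there for a moment. Then turn the module and do the same with its end that has the three pads. Finally set it down flat in the tray again, let go, and leave the spool, cutters and screwdriver where they lie.

Things in the scene. Friction and masses are not known exactly. Their poses are not given: they have to be found in the camera images.
- module_center (a point): centre of the loose power module, half-way up (30 mm above its underside); x along its length, z up. It lies flat in the tray: an aluminium block 96 (x) x 56 (y) x 26 mm (z) with a black upright grip lug, 50 (x) x 16 (y) mm, in the middle of its top. The lug rises from 26 to 60 mm above the underside; grip it across its 16 mm
- module_side (a point): middle of the module's long side with the five pads (28 mm to the +y side of the module's centre line), 14 mm above its underside; module axes
- module_end (a point): middle of the module's end with the three pads (48 mm to the +x side of the module's centre), 14 mm above its underside; module axes
- tester: contact tester, bolted down: grey housing 66 x 88 mm, 44 mm high, with a black spring bar in front, 84 mm wide, 4 to 24 mm above the bench. Origin on the bench below the middle of the bar's front face when the bar is out; x points level from the bar into the housing (the way the bar is pushed), z up. The bench before it is flat and free
- bar_rest (a point): middle of the bar's front face when the bar is out, 14 mm above the bench; fixed to the tester, with its axes
- contact_bar (a joint): how far the spring bar is pushed in, m: 0 out, 0.014 at its stop. The spring takes 1.5 N to start, 4 N at 10 mm and returns the bar when let go
- module: the same power module, 0.2 to 0.4 kg; origin at the centre of its underside, same axes. Five brass pads lie on its +y long side and three on its +x end, both sets also showing along the top edges; the other long side has cooling grooves and the other end is plain
- tray: grey open tray fixed on the bench, 130 x 130 mm outside, rim 14 mm high, walls and floor 4 mm thick; the module starts in it at any angle; origin at the centre of its underside; z up
- tray_in (a point): centre of the tray's inner floor
- solder_spool: spool of solder, 59 mm across, 44 mm high, bystander; origin at its underside
- side_cutters: cutters with plastic grips, 126 x 48 x 12 mm, bystander; origin at the middle of the underside
- driver_flat: screwdriver, 164 mm long, bystander; origin at the middle of the underside

How it is judged:
By the outcome, as a careful person would: the job done as asked, in the order asked, and still so for the second after the job is handed in, with the robot touching nothing.
It also fails if it takes over 54 s, if anything falls off the work surface, if the arm or the gripper's body presses on something with over 40 N, if the wrist force passes 120 N, or if a joint passes its speed limit or range.

ROBOT

A 6-joint arm with a two-finger parallel gripper is mounted at the origin on a cart in front of the work surface, level with it; the furniture and walls round the work are solid. World frame = base frame: x ahead of the robot, y to its left, z up, the work surface at z = 0. Lengths are in m, angles in rad, forces in N, time in s.
With the tool pointing down it reaches from about 0.375 to 0.75 m from the base axis. Payload 9 kg.
Tool frame: the origin (TCP) lies on the mounting face of the last link; the fingertips stand 173 mm ahead of it and the grasp point (between the pads) lies 155 mm ahead of it; z points along the fingers, y is the line along which they close (so a half turn about z gives the same grasp; the last joint's range is limited). The gripper opens to 85 mm and grips with 20 to 120 N. Pads are 22 mm wide; open, the fingers measure 114 mm over their backs; the gripper's body (76 mm by 85 mm) begins 54 mm behind the grasp point. The pads swing forward as they close: fully open they stand 13 mm farther back than shut.
Start: joints at [1.012, 0.104, 0.097, 1.564, 0, 1.353], TCP at [0.201, 0.566, 0.405] pointing down, gripper open.
Joint ranges: [-2.99, 2.99], [-0.84, 1.86], [-1.1, 1.16], [-1.84, 2.11], [-1.51, 1.56], [-3.14, 3.14]. Speed limits (rad/s): [2.22, 2.22, 2.57, 3.14, 3.14, 3.14].

INTERFACE

Orientations are given as a rotation vector (axis times angle).
In Python, from bench import ctrl, cams gives the robot as it stands.
- The arm moves only by the tool step_arm, never from a script. Its arguments are lists of equal length, an entry for each row: "xyz": the shift along the tool's x, y, z in m, a list of three; "spin": the turn about the tool's z in degrees; "gripper": the opening, from -1 (shut) to 1 (fully open), so that 0 is half open. A call has 1 to 20 rows; each row is the pose to reach, as a shift and turn from the pose commanded when the call began, along the tool's axes at that moment; what a row does not reach only later rows make up. A row lasts 1/10 s, in which the tool goes at most 50 mm and 8.59 degrees, less where a joint would pass 70% of its speed; a pose out of reach is approached as far as the arm can. A call with a gripper value outside its range is refused whole. The fingers move at their own pace and stop on an object; the grip force is fixed at half the most. Time passes only in rows, so rows that repeat a pose let the fingers close. It gives the time, the measured TCP pose, the force, the opening and the grip force at its end, in the units of the state.
- ctrl.state(): the state, without advancing time (a new reading comes with each control period).
- cams.grab_frame(name): name is "side" or "top" or "wrist"; returns a dict with "frame" (400x640x3 uint8, blue, green, red), "fx", "fy", "cx", "cy" (pixels), "T" (4x4, takes a point from camera to world coordinates). Camera axes: x right, y up, looking along -z (the intrinsics and any distortion apply to the point x, -y, -z); pixel columns grow to the right and rows downward; lengths in m; the calibration is good to about 2 mm. A picture is of the moment at which its call begins. There is no depth.
- ctrl.close_job(): hands the job in; it is judged then, once.
The state is a dict: "time_s": time; "qpos": joint angles; "joint_vel": joint speeds; "tau": joint torques, N m; "ee_pos": TCP position; "tcp_rot": TCP orientation; "ft_force": force on the tool from outside, world axes, zero at the start; "wrist_torque": the same for the moment, N m; "grip_width": opening from 0.0 (shut) to 1.0 (fully open); "gripper_force": force on a finger pad.
Only numpy, scipy, OpenCV 4.12 (cv2) and the standard library are available. Lean on these libraries where they do the work, as an engineer would, in place of code of your own. Each camera call takes 0.05 s, during which the arm holds its last target. There are 200 camera calls.

## Working session

There is one attempt and no reset: what is moved stays moved. The work goes in short steps, Python scripts to look and compute and a tool call to move; the robot and the scene stay as the last step left them, time stands still between calls to the robot, and variables do not carry over. Pictures are saved under pics/ and viewed, at most 13 in all, crops included, and the job is handed in when it is done.

Besides the shell and the picture viewer there is one more tool, called after "Request:" by a JSON object that holds its "api" and its "payload", one argument or row to a line. step_arm: Moves the arm, as the interface text tells. Its arguments: {"type":"object","properties":{"xyz":{"type":"array","items":{"type":"array","items":{"type":"number"}}},"spin":{"type":"array","items":{"type":"number"}},"gripper":{"type":"array","items":{"type":"number"}}},"required":["xyz","spin","gripper"]}

```bash
mkdir -p pics; ls
cat > h.py <<'E'
import numpy as np, cv2
from bench import ctrl, cams
def grab(n):
    return cams.grab_frame(n)
def ray(f,u,v):
    T=np.array(f["T"]); d=T[:3,:3]@np.array([(u-f["cx"])/f["fx"],-(v-f["cy"])/f["fy"],-1.0]); return T[:3,3],d
def onz(f,u,v,z):
    o,d=ray(f,u,v); return o+d*(z-o[2])/d[2]
def proj(f,p):
    T=np.array(f["T"]); c=T[:3,:3].T@(np.array(p)-T[:3,3]); return f["cx"]+f["fx"]*c[0]/-c[2], f["cy"]-f["fy"]*c[1]/-c[2]
E
python3 - <<'E'
from h import *
for n in("top","side"):
    f=grab(n); cv2.imwrite(f"pics/{n}0.png",f["frame"]); print(n,[k for k in f],f["fx"],f["cx"],f["cy"],np.round(f["T"],3).tolist())
    np.save(n+".npy",f,allow_pickle=True)
s=ctrl.state(); print(s)
E
```

```text
pics
top ['frame', 'fx', 'fy', 'cx', 'cy', 'T'] 485.33862030338764 315.47394343481756 196.02146029224758 [[-0.027, 0.98, -0.198, 0.24], [-1.0, -0.026, 0.006, 0.074], [0.001, 0.198, 0.98, 1.534], [0.0, 0.0, 0.0, 1.0]]
side ['frame', 'fx', 'fy', 'cx', 'cy', 'T'] 437.37298603274394 318.6157479412229 200.2021909888782 [[0.886, 0.178, -0.429, 0.074], [-0.464, 0.336, -0.819, -0.798], [-0.002, 0.925, 0.38, 0.472], [0.0, 0.0, 0.0, 1.0]]
{'time_s': 0.1, 'qpos': array([ 1.01232130e+00,  1.04660398e-01,  9.65395526e-02,  1.56390911e+00,
       -9.95192863e-06,  1.35313002e+00]), 'joint_vel': array([-0.00064561, -0.00093728,  0.00346171,  0.00272405,  0.00143929,
        0.00142019]), 'tau': array([ 5.96011552e-03, -5.58210361e+01,  5.04718351e+01,  1.31314309e-02,
       -3.56526216e-04, -8.52891219e-06]), 'ee_pos': array([0.20046968, 0.56541519, 0.40398365]), 'tcp_rot': array([-5.32676305e-01, -3.09563922e+00,  1.79934186e-03]), 'ft_force': array([ 0.29503065,  0.07943999, -0.08577482]), 'wrist_torque': array([0.00023143, 0.02406023, 0.03924421]), 'gripper_force': 0.0, 'grip_width': 1.0027519672311205}
```

View pics/top0.png

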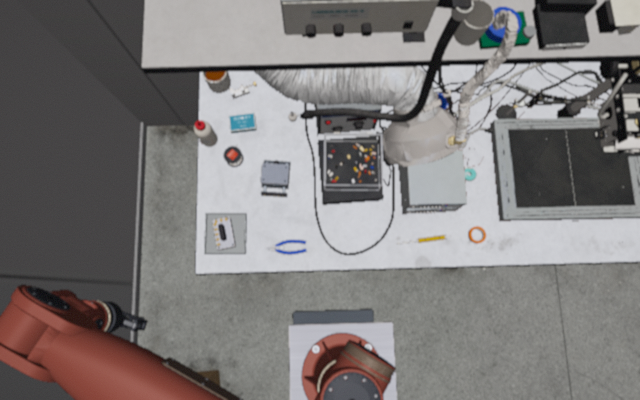

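View pics/side0.png

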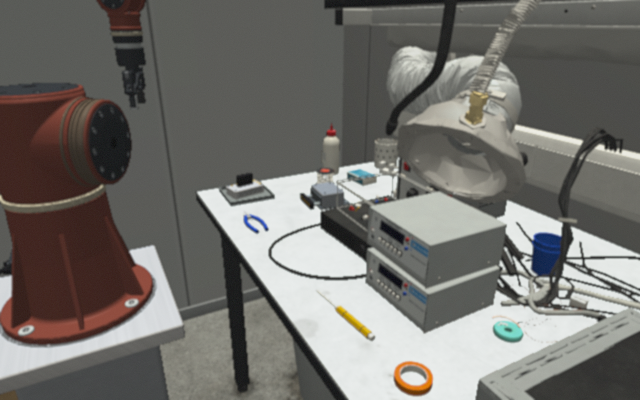

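The top view shows the tray at about (226,233) with the module in it, black lug at (223,231). The tester is at (276,175), with its bar on the near side at about row 191. The cutters are at (290,246) and the screwdriver at (430,238).

Run:
```python
from h import *
f=np.load("top.npy",allow_pickle=True).item(); im=f["frame"]
c=cv2.resize(im[145:260,195:315],None,fx=5,fy=5,interpolation=cv2.INTER_CUBIC); cv2.imwrite("pics/topc.png",c)
for n,u,v,z in[("tray",226,233,.014),("lug",223,231,.064),("hous",276,172,.044),("bar",275,192,.024)]: print(n,onz(f,u,v,z).round(3))
```

```text
tray [0.435 0.349 0.014]
lug [0.435 0.349 0.064]
hous [0.621 0.188 0.044]
bar [0.561 0.193 0.024]
```

View pics/topc.png

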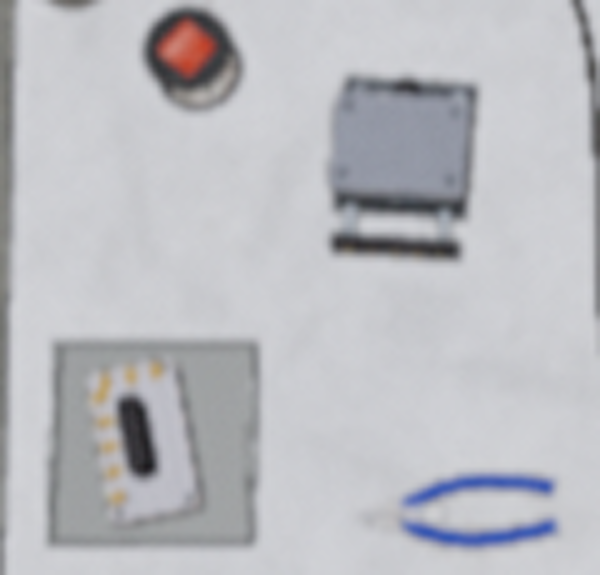

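The crop shows the three-pad end pointing up the image (+x) and the five-pad side to the left (+y), with the yaw at about +10°. The tester bar faces the robot and is only slightly rotated. I'll move above the module for a close look.

Request:
{"api": "step_arm", "payload": {
  "xyz": [
    [-0.02,-0.01,0],
    [-0.06,-0.025,0.01],
    [-0.1,-0.043,0.02],
    [-0.14,-0.06,0.03],
    [-0.18,-0.077,0.04],
    [-0.22,-0.094,0.05],
    [-0.26,-0.11,0.05],
    [-0.285,-0.121,0.05],
    [-0.293,-0.125,0.05],
    [-0.293,-0.125,0.05],
    [-0.293,-0.125,0.05],
    [-0.293,-0.125,0.05]
  ],
  "spin": [-3,-8,-13,-18,-23,-28,-30,-30,-30,-30,-30,-30],
  "gripper": [1,1,1,1,1,1,1,1,1,1,1,1]
}}

```text
time_s: 1.3
ee_pos: [0.434, 0.3507, 0.3547]
tcp_rot: [0.289, -3.128, -0.0]
ft_force: [-0.5, 0.5, 0.4]
grip_width: 1.0
gripper_force: 0.0
```

Run:
```python
from h import *
f=grab("wrist"); cv2.imwrite("pics/w1.png",f["frame"]); np.save("w1.npy",f,allow_pickle=True)
s=ctrl.state(); print(s["ee_pos"],s["tcp_rot"],s["qpos"].round(3),np.round(f["T"],3).tolist())
```

```text
[0.43405386 0.35069885 0.35481473] [-2.89369833e-01  3.12817572e+00  4.00856882e-04] [ 0.445 -0.028 -0.129  1.47   0.     0.261] [[-0.183, -0.94, -0.289, 0.36], [0.983, -0.175, -0.054, 0.337], [-0.0, -0.294, 0.956, 0.323], [0.0, 0.0, 0.0, 1.0]]
```

View pics/w1.png

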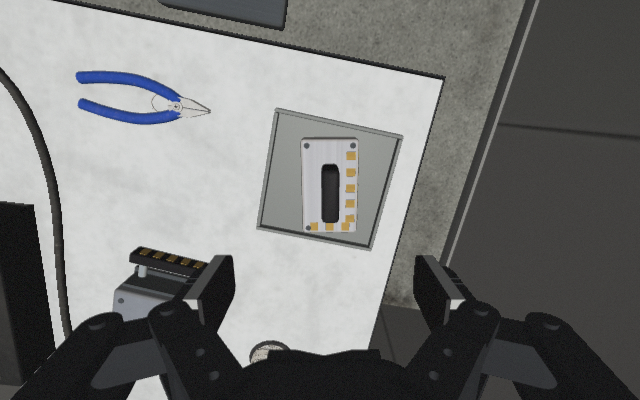

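The wrist view shows the module at about (330,185), lug at (330,193), five pads on the right and three at the bottom. The tray corners run from (277,109) to (370,248), and the bar's left part shows at (135–208, 247–268).

Run:
```python
from h import *
f=np.load("w1.npy",allow_pickle=True).item(); im=f["frame"]
def rep(m,z,roi,name):
    u0,v0,u1,v1=roi; k=np.zeros_like(m); k[v0:v1,u0:u1]=m[v0:v1,u0:u1]
    cs,_=cv2.findContours(k,cv2.RETR_EXTERNAL,cv2.CHAIN_APPROX_NONE); c=max(cs,key=cv2.contourArea)
    c=cv2.convexHull(c)
    P=np.array([onz(f,u,v,z)[:2]*1000 for u,v in c[:,0]],np.float32)
    r=cv2.minAreaRect(P); print(name,np.round(r[0],1),np.round(r[1],1),round(r[2],1))
hsv=cv2.cvtColor(im,cv2.COLOR_BGR2HSV)
g=im.max(2)
rep(((g<60)*255).astype(np.uint8),.064,(310,150,350,235),"lug")
m=((im.min(2)>185)|((hsv[...,1]>90)&(hsv[...,2]>120))).astype(np.uint8)*255
m=cv2.morphologyEx(m,cv2.MORPH_OPEN,np.ones((3,3)))
rep(m,.030,(292,128,368,240),"block")
print(im[150,285],im[150,315],im[120,300],im[240,320])
for p in[(277,109),(402,135),(370,249),(257,228)]: print("tray",onz(f,*p,.014).round(4))
# bar top/front
gold=((hsv[...,0]>10)&(hsv[...,0]<32)&(hsv[...,1]>90)&(hsv[...,2]>90)).astype(np.uint8)
n,l,st,ce=cv2.connectedComponentsWithStats(gold)
for i in range(1,n):
    if st[i,4]>6: print(st[i],ce[i].round(1),onz(f,*ce[i],.024 if ce[i][0]<250 else .03).round(4))
cv2.imwrite("pics/bar.png",cv2.resize(im[230:330,100:250],None,fx=5,fy=5,interpolation=cv2.INTER_CUBIC))
```

```text
lug [431.5 356.1] [52.9 14.4] 10.5
block [436.9 346.2] [89.8 14.1] 8.4
[148 151 150] [191 188 188] [152 156 153] [137 142 139]
tray [0.371  0.2932 0.014 ]
tray [0.3728 0.4183 0.014 ]
tray [0.4996 0.4152 0.014 ]
tray [0.4975 0.289  0.014 ]
[347 152   9   8  72] [351.  155.5] [0.3997 0.371  0.03  ]
[346 169   9   7  57] [350.4 172.1] [0.4156 0.3738 0.03  ]
[346 185   9   7  63] [350. 188.] [0.4314 0.3767 0.03  ]
[346 200   9   7  58] [349.7 202.9] [0.4466 0.3796 0.03  ]
[341 215  13  15 115] [347.1 221.9] [0.467  0.3813 0.03  ]
[310 223   8   7  50] [313.9 226. ] [0.4775 0.3487 0.03  ]
[326 223   7   7  49] [329. 226.] [0.4747 0.3639 0.03  ]
```

Request:
{"api": "step_arm", "payload": {
  "xyz": [
    [-0.001,0.004,0.02],
    [-0.0015,0.006,0.05],
    [-0.0015,0.006,0.08],
    [-0.0015,0.006,0.11],
    [-0.0015,0.006,0.13],
    [-0.0015,0.006,0.14],
    [-0.0015,0.006,0.1475],
    [-0.0015,0.006,0.1475],
    [-0.0015,0.006,0.1475],
    [-0.0015,0.006,0.1475],
    [-0.0015,0.006,0.1475],
    [-0.0015,0.006,0.1475],
    [-0.0015,0.006,0.1475],
    [-0.0015,0.006,0.1475],
    [-0.0015,0.006,0.1475],
    [-0.0015,0.006,0.1475]
  ],
  "spin": [0,0,0,0,0,0,0,0,0,0,0,0,0,0,0,0],
  "gripper": [1,1,1,1,1,1,1,1,0,-0.5,-1,-1,-1,-1,-1,-1]
}}

```text
time_s: 2.95
ee_pos: [0.4355, 0.356, 0.2076]
tcp_rot: [-0.287, 3.128, 0.0]
ft_force: [-0.7, 0.3, 5.1]
grip_width: 0.177
gripper_force: 59.9
```

Request:
{"api": "step_arm", "payload": {
  "xyz": [
    [0,0,-0.01],
    [0,0,-0.03],
    [0,0,-0.05],
    [0,-0.01,-0.056],
    [0,-0.025,-0.056],
    [0,-0.045,-0.056],
    [0,-0.065,-0.056],
    [0,-0.085,-0.056],
    [0,-0.105,-0.056],
    [-0.005,-0.125,-0.056],
    [-0.005,-0.14,-0.056],
    [-0.005,-0.15,-0.056],
    [-0.005,-0.16,-0.056],
    [-0.005,-0.16,-0.056],
    [-0.005,-0.16,-0.056],
    [-0.005,-0.16,-0.056],
    [-0.005,-0.16,-0.056],
    [-0.005,-0.16,-0.056],
    [-0.005,-0.16,-0.056]
  ],
  "spin": [0,0,0,4,12,20,28,36,44,52,60,68,76,84,92,98,102,104,104],
  "gripper": [-1,-1,-1,-1,-1,-1,-1,-1,-1,-1,-1,-1,-1,-1,-1,-1,-1,-1,-1]
}}

```text
time_s: 4.85
ee_pos: [0.469, 0.1995, 0.2631]
tcp_rot: [-2.289, -2.151, 0.001]
ft_force: [0.5, -0.5, -3.5]
grip_width: 0.178
gripper_force: 58.9
```

Run:
```python
from h import *
s=ctrl.state(); print(s["ee_pos"],s["tcp_rot"],s["ft_force"],s["qpos"].round(2))
f=grab("wrist"); np.save("w2.npy",f,allow_pickle=True); cv2.imwrite("pics/w2.png",f["frame"])
t=grab("top"); np.save("t2.npy",t,allow_pickle=True)
```

```text
[0.46902712 0.19948734 0.26312081] [-2.28880861e+00 -2.15117147e+00  9.94641548e-04] [ 0.54912423 -0.53769757 -3.52499116] [ 0.15 -0.15 -0.41  1.31  0.    1.78]
```

View pics/w2.png

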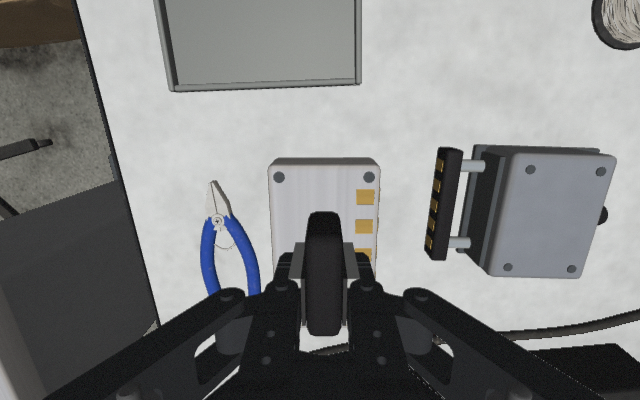

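The wrist view shows the module at (325,220) with its five pads facing the bar, which is at (427–460, 148–260). Now I'll measure the bar and the held module.

Run:
```python
from h import *
f=np.load("w2.npy",allow_pickle=True).item(); im=f["frame"]
hsv=cv2.cvtColor(im,cv2.COLOR_BGR2HSV)
gold=((hsv[...,0]>10)&(hsv[...,0]<32)&(hsv[...,1]>90)&(hsv[...,2]>90)).astype(np.uint8)
n,l,st,ce=cv2.connectedComponentsWithStats(gold)
for i in range(1,n):
    if st[i,4]>15 and ce[i][0]>300: print(st[i],ce[i].round(1),onz(f,*ce[i],.0855 if ce[i][0]<400 else .014).round(4))
g=im.max(2); k=np.zeros(g.shape,np.uint8); k[135:275,415:464]=((g<75)|(gold>0))[135:275,415:464]
k=cv2.morphologyEx(k,cv2.MORPH_OPEN,np.ones((5,5)))
cs,_=cv2.findContours(k,cv2.RETR_EXTERNAL,cv2.CHAIN_APPROX_NONE); c=max(cs,key=cv2.contourArea)
q=cv2.approxPolyDP(cv2.convexHull(c),4,True)[:,0]; print(q.tolist())
for z in(.004,.024):
    print(z,[onz(f,*p,z)[:2].round(4).tolist() for p in q])
# module edges
for v in(175,185,210): print(v,[tuple(im[v,u]) for u in range(370,386,2)])
print(np.round(f["T"],3).tolist())
x=np.vstack([im[130:280,400:480]]); 
p=im[140:275,255:480]; cv2.imwrite("pics/w2c.png",cv2.resize(p,None,fx=3.5,fy=3.5,interpolation=cv2.INTER_CUBIC))
```

```text
[356 189  18  15 264] [364.7 196.1] [0.4914 0.2307 0.0855]
[355 220  18  14 242] [363.6 226.5] [0.4904 0.2145 0.0855]
[355 248  17  14 101] [364.6 251.4] [0.4906 0.2004 0.0855]
[[453, 148], [462, 156], [445, 259], [432, 259], [425, 241], [439, 148]]
0.004 [[0.567, 0.2391], [0.574, 0.2327], [0.566, 0.148], [0.5553, 0.1486], [0.549, 0.1652], [0.5567, 0.2397]]
0.024 [[0.5588, 0.2422], [0.5652, 0.2364], [0.5579, 0.1591], [0.5482, 0.1597], [0.5424, 0.1748], [0.5494, 0.2428]]
175 [(np.uint8(86), np.uint8(82), np.uint8(78)), (np.uint8(85), np.uint8(82), np.uint8(77)), (np.uint8(134), np.uint8(131), np.uint8(129)), (np.uint8(181), np.uint8(179), np.uint8(180)), (np.uint8(170), np.uint8(172), np.uint8(174)), (np.uint8(168), np.uint8(169), np.uint8(168)), (np.uint8(207), np.uint8(209), np.uint8(207)), (np.uint8(207), np.uint8(208), np.uint8(206))]
185 [(np.uint8(187), np.uint8(184), np.uint8(184)), (np.uint8(189), np.uint8(186), np.uint8(184)), (np.uint8(187), np.uint8(183), np.uint8(183)), (np.uint8(177), np.uint8(177), np.uint8(179)), (np.uint8(170), np.uint8(174), np.uint8(178)), (np.uint8(199), np.uint8(200), np.uint8(199)), (np.uint8(203), np.uint8(205), np.uint8(202)), (np.uint8(202), np.uint8(205), np.uint8(202))]
210 [(np.uint8(188), np.uint8(184), np.uint8(185)), (np.uint8(186), np.uint8(183), np.uint8(182)), (np.uint8(181), np.uint8(181), np.uint8(181)), (np.uint8(168), np.uint8(171), np.uint8(175)), (np.uint8(162), np.uint8(163), np.uint8(162)), (np.uint8(196), np.uint8(197), np.uint8(195)), (np.uint8(196), np.uint8(198), np.uint8(197)), (np.uint8(199), np.uint8(199), np.uint8(199))]
[[0.998, 0.059, 0.02, 0.474], [-0.063, 0.954, 0.294, 0.275], [-0.001, -0.295, 0.955, 0.232], [0.0, 0.0, 0.0, 1.0]]
```

View pics/w2c.png

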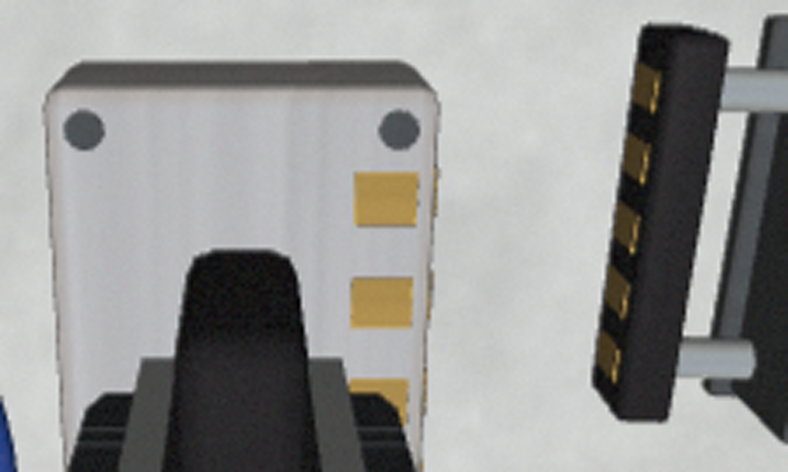

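Run:
```python
from h import *
f=np.load("w2.npy",allow_pickle=True).item()
C=np.array([(647,89),(636,160),(627,231),(617,295),(607,358)])/3.5+[255,140]
for z in(.012,.014,.016):
    P=np.array([onz(f,*p,z) for p in C]); d=np.polyfit(P[:,1],P[:,0],1); print(z,P[:,:2].round(4).tolist(),P.mean(0).round(4),"tester yaw",np.degrees(-np.arctan(d[0])).round(2),"pitch",np.linalg.norm(np.diff(P,axis=0),axis=1).round(4))
c=np.array([.4691,.1997])
y=np.array([.998,-.061]);x=np.array([-.061,-.998])
for p in[(437,110),(430,250),(47,110),(55,250),(80,88),(400,88)]:
    q=onz(f,p[0]/3.5+255,p[1]/3.5+140,.0855)[:2]-c; print(p,"module x,y",(q@x).round(4),(q@y).round(4))
# top view check of bar
t=np.load("top.npy",allow_pickle=True).item()
for p in[(333,254),(460,258)]: print(onz(t,p[0]/5+195,p[1]/5+145,.004).round(4))
```

```text
0.012 [[0.555, 0.2283], [0.5534, 0.2132], [0.5522, 0.1975], [0.5507, 0.1828], [0.5491, 0.1678]] [0.5521 0.1979 0.012 ] tester yaw -5.51 pitch [0.0151 0.0158 0.0148 0.0151]
0.014 [[0.5542, 0.2287], [0.5527, 0.2138], [0.5515, 0.1982], [0.55, 0.1837], [0.5484, 0.1688]] [0.5514 0.1986 0.014 ] tester yaw -5.51 pitch [0.015  0.0156 0.0146 0.015 ]
0.016 [[0.5535, 0.2291], [0.552, 0.2144], [0.5508, 0.1989], [0.5493, 0.1845], [0.5477, 0.1698]] [0.5506 0.1993 0.016 ] tester yaw -5.51 pitch [0.0149 0.0155 0.0145 0.0148]
(437, 110) module x,y -0.0447 0.0272
(430, 250) module x,y -0.0242 0.0273
(47, 110) module x,y -0.0448 -0.0267
(55, 250) module x,y -0.0243 -0.0267
(80, 88) module x,y -0.0478 -0.022
(400, 88) module x,y -0.0478 0.022
[0.5538 0.2378 0.004 ]
[0.549  0.1562 0.004 ]
```

Run:
```python
from h import *
f=np.load("w2.npy",allow_pickle=True).item(); im=f["frame"]
P=[]
for u,v in[(530,170),(601,172),(508,267),(571,269)]:
    w=im[v-8:v+9,u-8:u+9].max(2); m=(w<(np.median(w)*.78)); yy,xx=np.nonzero(m); p=(u-8+xx.mean(),v-8+yy.mean()); P.append(onz(f,*p,.044)[:2]); print(np.round(p,1),m.sum(),P[-1].round(4))
a=lambda d:np.degrees(np.arctan2(d[1],d[0])).round(2)
print(a(P[1]-P[0]),a(P[3]-P[2]),a(P[0]-P[2])-90,a(P[1]-P[3])-90,"c",np.mean(P,0))
```

```text
[529.9 169.1] 79 [0.599  0.2293]
[600.5 171.2] 79 [0.6429 0.2252]
[507.4 266.7] 62 [0.5928 0.1616]
[570.9 268.5] 63 [0.6364 0.1575]
-5.26 -5.35 -5.25 -5.409999999999997 c [0.61776619 0.19341789]
```

Request:
{"api": "step_arm", "payload": {
  "xyz": [
    [0.002,0.01,0],
    [0.004,0.025,0],
    [0.006,0.038,0.0],
    [0.006,0.044,0.005],
    [0.006,0.044,0.02],
    [0.006,0.044,0.035],
    [0.006,0.044,0.048],
    [0.006,0.044,0.055],
    [0.006,0.044,0.058],
    [0.006,0.044,0.058],
    [0.006,0.044,0.058],
    [0.006,0.044,0.058]
  ],
  "spin": [0.5,1,1.7,1.7,1.7,1.7,1.7,1.7,1.7,1.7,1.7,1.7],
  "gripper": [-1,-1,-1,-1,-1,-1,-1,-1,-1,-1,-1,-1]
}}

```text
time_s: 6.15
ee_pos: [0.5139, 0.2029, 0.206]
tcp_rot: [2.32, 2.117, 0.002]
ft_force: [-0.3, -0.2, -2.7]
grip_width: 0.175
gripper_force: 59.1
```

Run:
```python
from h import *
s=ctrl.state(); print(s["ee_pos"],s["tcp_rot"],s["ft_force"])
f=grab("wrist"); np.save("w3.npy",f,allow_pickle=True); cv2.imwrite("pics/w3.png",f["frame"][100:300,240:560].repeat(2,0).repeat(2,1))
```

```text
[0.51393078 0.20286381 0.20596724] [2.31991332e+00 2.11740563e+00 1.77892448e-03] [-0.25110577 -0.24548168 -2.69250929]
```

View pics/w3.png

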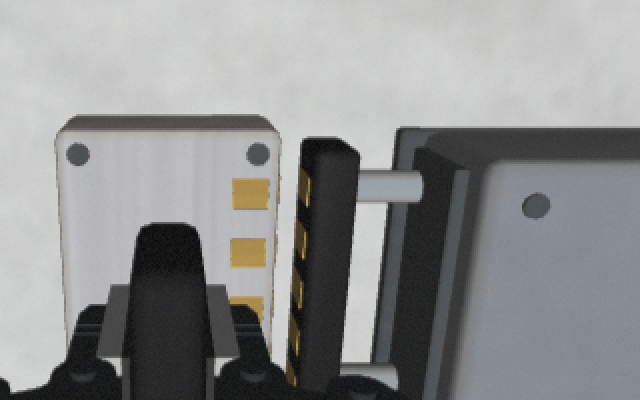

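The crop shows the module parallel to the bar with a gap of about 10 mm. Bar pads are at (303,187) and (298,241); module pads are at (251,193) and (249,252).

```bash
cat > m.py <<'E'
from h import *
def golds(f,zm,split):
    im=f["frame"]; hsv=cv2.cvtColor(im,cv2.COLOR_BGR2HSV)
    gold=((hsv[...,0]>10)&(hsv[...,0]<32)&(hsv[...,1]>90)&(hsv[...,2]>70)).astype(np.uint8)
    n,l,st,ce=cv2.connectedComponentsWithStats(gold)
    for i in range(1,n):
        if st[i,4]>15 and ce[i][0]>300: print(st[i],ce[i].round(1),onz(f,*ce[i],zm if st[i,2]>12 else .014)[:2].round(4))
E
python3 - <<'E'
from m import *
f=np.load("w3.npy",allow_pickle=True).item(); golds(f,.0284,0)
for p in[(280,150),(276,220)]: print(onz(f,p[0]/2+240,p[1]/2+100,.0284).round(4))
for p in[(303,187),(298,241),(297,290),(294,331),(291,372)]: print(onz(f,p[0]/2+240,p[1]/2+100,.014).round(4))
E
```

```text
[390 185   5  19  32] [393.  194.2] [0.5546 0.2287]
[356 189  18  15 267] [364.6 196.1] [0.5375 0.2335]
[389 215   4  15  28] [391.3 222.6] [0.5532 0.2122]
[355 220  18  14 242] [363.6 226.5] [0.5361 0.2173]
[389 240   2  14  20] [389.7 247.7] [0.5519 0.1968]
[355 248  17  14 110] [364.1 251.5] [0.5357 0.2032]
[387 264   3  14  20] [388.2 269.5] [0.5506 0.1828]
[0.5455 0.2434 0.0284]
[0.5438 0.2255 0.0284]
[0.5538 0.2292 0.014 ]
[0.552  0.2136 0.014 ]
[0.5512 0.1986 0.014 ]
[0.55   0.1855 0.014 ]
[0.5487 0.1718 0.014 ]
```

Request:
{"api": "step_arm", "payload": {
  "xyz": [
    [0,0.003,0.001],
    [0,0.006,0.001],
    [0,0.008,0.001],
    [0,0.01,0.001],
    [0,0.012,0.001],
    [0,0.014,0.001],
    [0,0.016,0.001],
    [0,0.018,0.001],
    [0,0.0195,0.001],
    [0,0.0195,0.001],
    [0,0.0195,0.001],
    [0,0.0195,0.001]
  ],
  "spin": [0,0,0,0,0,0,0,0,0,0,0,0],
  "gripper": [-1,-1,-1,-1,-1,-1,-1,-1,-1,-1,-1,-1]
}}

```text
time_s: 7.4
ee_pos: [0.5328, 0.201, 0.2041]
tcp_rot: [-2.32, -2.118, 0.0]
ft_force: [-3.3, 0.6, -3.4]
grip_width: 0.179
gripper_force: 59.2
```

Run:
```python
from m import *
s=ctrl.state(); print(s["ee_pos"],s["tcp_rot"],s["ft_force"],s["wrist_torque"])
f=grab("wrist"); np.save("w4.npy",f,allow_pickle=True); cv2.imwrite("pics/w4.png",f["frame"][100:300,240:560].repeat(2,0).repeat(2,1))
golds(f,.0275,0)
print(ctrl.state()["ft_force"])
```

```text
[0.5328285  0.2010461  0.20406371] [-2.32010970e+00 -2.11769043e+00  4.42243606e-04] [-3.30802742  0.63242338 -3.40360499] [ 0.02816629  0.88284166 -0.05435786]
[356 189  18  15 267] [364.6 196.1] [0.556  0.2319]
[355 220  18  14 242] [363.4 226.5] [0.5546 0.2159]
[354 248  17  13 110] [363.9 251.4] [0.5541 0.2019]
[-4.32033117  0.63857476 -3.3460607 ]
```

View pics/w4.png

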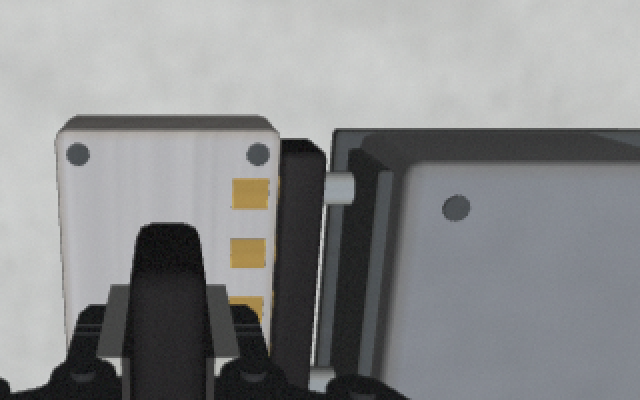

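The module is flat on the bar. Rod length and force (~3.7 N) both suggest it is in about 9–10 mm. I'll add 0.5 mm, hold it, then back off and lift.

Request:
{"api": "step_arm", "payload": {
  "xyz": [
    [0,0.0005,0],
    [0,0.0005,0],
    [0,0.0005,0],
    [0,0.0005,0],
    [0,0.0005,0],
    [0,0.0005,0],
    [0,0.0005,0],
    [0,0.0005,0],
    [0,0.0005,0],
    [0,0.0005,0],
    [0,0.0005,0],
    [0,0.0005,0]
  ],
  "spin": [0,0,0,0,0,0,0,0,0,0,0,0],
  "gripper": [-1,-1,-1,-1,-1,-1,-1,-1,-1,-1,-1,-1]
}}

```text
time_s: 8.65
ee_pos: [0.5335, 0.201, 0.2042]
tcp_rot: [-2.32, -2.118, -0.0]
ft_force: [-4.4, -0.0, -4.8]
grip_width: 0.175
gripper_force: 59.0
```

Run:
```python
from h import *
f=np.load("w2.npy",allow_pickle=True).item()
print([onz(f,u,v,.012).round(3)[:2] for u,v in[(260,285),(247,230),(212,182),(203,245)]])
f=np.load("top.npy",allow_pickle=True).item()
print([onz(f,u/5+195,v/5+145,.012).round(3)[:2] for u,v in[(470,477),(365,515),(553,485),(553,525)]])
```

```text
[array([0.413, 0.138]), array([0.409, 0.187]), array([0.388, 0.226]), array([0.373, 0.176])]
[array([0.407, 0.152]), array([0.385, 0.218]), array([0.401, 0.1  ]), array([0.375, 0.1  ])]
```

Request:
{"api": "step_arm", "payload": {
  "xyz": [
    [0,-0.006,0],
    [0,-0.012,0],
    [0,-0.02,-0.005],
    [0,-0.03,-0.02],
    [0,-0.04,-0.04],
    [0,-0.04,-0.05],
    [0,-0.04,-0.05],
    [0,-0.04,-0.05],
    [0,-0.04,-0.05],
    [0,-0.04,-0.05],
    [0,-0.04,-0.05],
    [0,-0.04,-0.05],
    [0,-0.04,-0.05],
    [0,-0.04,-0.05],
    [0,-0.04,-0.05],
    [0,-0.04,-0.05],
    [0,-0.04,-0.05],
    [0,-0.04,-0.05],
    [0,-0.04,-0.05]
  ],
  "spin": [0,0,0,0,-4,-12,-20,-28,-36,-44,-52,-60,-68,-76,-83,-88,-90,-90,-90],
  "gripper": [-1,-1,-1,-1,-1,-1,-1,-1,-1,-1,-1,-1,-1,-1,-1,-1,-1,-1,-1]
}}

```text
time_s: 10.55
ee_pos: [0.4937, 0.2047, 0.2549]
tcp_rot: [0.145, 3.137, 0.0]
ft_force: [0.3, -0.9, -3.8]
grip_width: 0.174
gripper_force: 59.3
```

Request:
{"api": "step_arm", "payload": {
  "xyz": [
    [0,0,0.015],
    [0,0,0.03],
    [0,0,0.042],
    [0,0,0.048],
    [0,0,0.0505],
    [0,0,0.0505],
    [0,0,0.0505]
  ],
  "spin": [0,0,0,0,0,0,0],
  "gripper": [-1,-1,-1,-1,-1,-1,-1]
}}

```text
time_s: 11.25
ee_pos: [0.4937, 0.2047, 0.2035]
tcp_rot: [-0.143, -3.138, -0.0]
ft_force: [-0.5, 0.6, -2.3]
grip_width: 0.175
gripper_force: 59.7
```

Run:
```python
from m import *
s=ctrl.state(); print(s["ee_pos"],s["tcp_rot"],s["ft_force"],s["wrist_torque"])
f=grab("wrist"); np.save("w5.npy",f,allow_pickle=True); g=grab("side");np.save("s5.npy",g,allow_pickle=True)
a=cv2.resize(f["frame"],(640,400)); u,v=[int(x) for x in proj(g,(.55,.2,.03))]
b=cv2.resize(g["frame"][v-20:v+20,u-64:u+64],(640,200),interpolation=cv2.INTER_CUBIC)
cv2.imwrite("pics/w5.png",np.vstack([a,b]))
```

```text
[0.49367743 0.20467167 0.2035093 ] [-1.43281436e-01 -3.13828144e+00 -2.18357793e-04] [-0.47211926  0.61969997 -2.25644143] [ 0.03785547  0.0860219  -0.00821963]
```

View pics/w5.png

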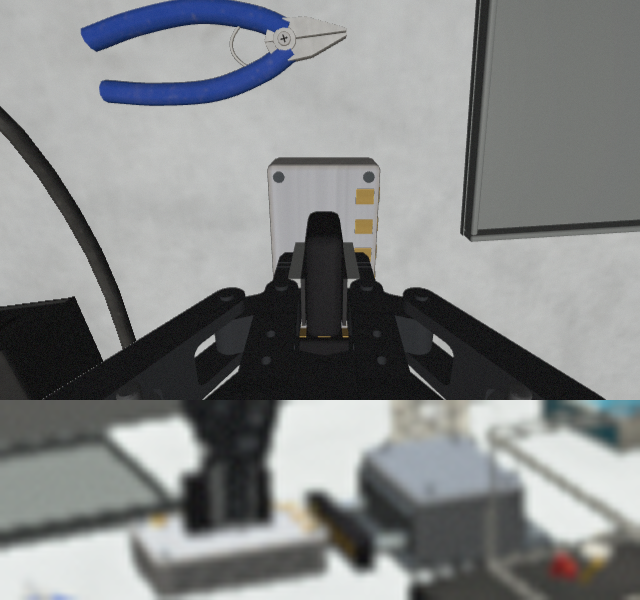

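The module has not slipped in the hand; its pads sit at the same pixels as before, and the side view shows the gap to the bar. Now pressing the end.

Request:
{"api": "step_arm", "payload": {
  "xyz": [
    [0,0,-0.001],
    [-0.003,0,-0.001],
    [-0.006,0,-0.001],
    [-0.008,0,-0.001],
    [-0.01,0,-0.001],
    [-0.012,0,-0.001],
    [-0.014,0,-0.001],
    [-0.016,0,-0.001],
    [-0.018,0,-0.001],
    [-0.02,0,-0.001],
    [-0.02,0,-0.001],
    [-0.02,0,-0.001],
    [-0.02,0,-0.001],
    [-0.02,0,-0.001]
  ],
  "spin": [0,0,0,0,0,0,0,0,0,0,0,0,0,0],
  "gripper": [-1,-1,-1,-1,-1,-1,-1,-1,-1,-1,-1,-1,-1,-1]
}}

```text
time_s: 12.75
ee_pos: [0.5134, 0.2028, 0.2046]
tcp_rot: [-0.143, -3.138, -0.0]
ft_force: [-3.8, -0.4, -4.0]
grip_width: 0.177
gripper_force: 59.6
```

Run:
```python
from m import *
s=ctrl.state(); print(s["ee_pos"],s["tcp_rot"],s["ft_force"],s["wrist_torque"])
f=grab("wrist"); np.save("w6.npy",f,allow_pickle=True); g=grab("side");np.save("s6.npy",g,allow_pickle=True); t=grab("top");np.save("t6.npy",t,allow_pickle=True)
golds(f,.03,0)
u,v=[int(x) for x in proj(g,(.55,.2,.03))]
b=cv2.resize(g["frame"][v-25:v+25,u-64:u+64],(640,250),interpolation=cv2.INTER_CUBIC)
u,v=[int(x) for x in proj(t,(.55,.2,.03))]
c=cv2.resize(t["frame"][v-25:v+25,u-50:u+50],(640,320),interpolation=cv2.INTER_CUBIC)
cv2.imwrite("pics/w6.png",np.vstack([b,c]))
print([ctrl.state()["ft_force"].round(1)])
```

```text
[0.51342233 0.20283931 0.20460182] [-1.43082986e-01 -3.13801932e+00 -5.24062258e-05] [-3.83172153 -0.42746893 -4.03236266] [ 0.07352982  0.90536781 -0.03403779]
[356 189  18  15 269] [364.5 196. ] [0.482  0.2257]
[355 220  18  14 242] [363.2 226.4] [0.4978 0.2242]
[354 248  17  13 103] [364.1 251.3] [0.5116 0.2239]
[array([-4., -0., -3.])]
```

View pics/w6.png

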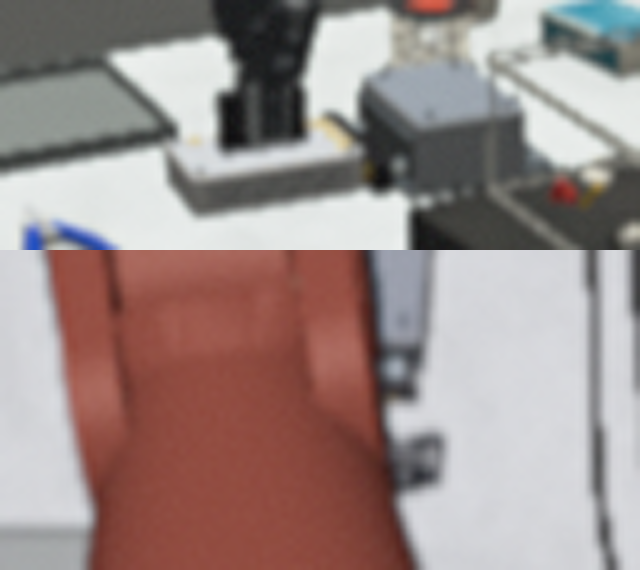

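The side view shows the end flat against the bar with the bar pushed in, at about 3.9 N. I'll hold, then back off and lift.

Request:
{"api": "step_arm", "payload": {
  "xyz": [
    [0,0,0],
    [0,0,0],
    [0,0,0],
    [0,0,0],
    [0,0,0],
    [0,0,0],
    [0,0,0],
    [0,0,0],
    [0.006,0,0],
    [0.014,0,0],
    [0.022,0,-0.005],
    [0.03,0,-0.02],
    [0.035,0,-0.04],
    [0.035,0,-0.055],
    [0.035,0,-0.06],
    [0.035,0,-0.06]
  ],
  "spin": [0,0,0,0,0,0,0,0,0,0,0,0,0,0,0,0],
  "gripper": [-1,-1,-1,-1,-1,-1,-1,-1,-1,-1,-1,-1,-1,-1,-1,-1]
}}

```text
time_s: 14.5
ee_pos: [0.4793, 0.206, 0.2658]
tcp_rot: [0.143, 3.136, 0.001]
ft_force: [-0.7, 0.1, -4.0]
grip_width: 0.178
gripper_force: 59.6
```

Request:
{"api": "step_arm", "payload": {
  "xyz": [
    [0.005,0.013,0],
    [0.014,0.036,0],
    [0.024,0.06,0],
    [0.034,0.085,0],
    [0.044,0.11,0],
    [0.052,0.132,0],
    [0.057,0.1455,0],
    [0.057,0.1455,0],
    [0.057,0.1455,0],
    [0.057,0.1455,0.02],
    [0.057,0.1455,0.035],
    [0.057,0.1455,0.045],
    [0.057,0.1455,0.05],
    [0.057,0.1455,0.05],
    [0.057,0.1455,0.05]
  ],
  "spin": [-2,-5,-8,-11,-14,-15.8,-15.8,-15.8,-15.8,-15.8,-15.8,-15.8,-15.8,-15.8,-15.8],
  "gripper": [-1,-1,-1,-1,-1,-1,-1,-1,-1,-1,-1,-1,-1,-1,-1]
}}

```text
time_s: 16.0
ee_pos: [0.4355, 0.3561, 0.2152]
tcp_rot: [-0.289, 3.128, 0.0]
ft_force: [0.1, 0.8, -3.9]
grip_width: 0.175
gripper_force: 59.6
```

Request:
{"api": "step_arm", "payload": {
  "xyz": [
    [0,0,0.003],
    [0,0,0.005],
    [0,0,0.0065],
    [0,0,0.0075],
    [0,0,0.0075],
    [0,0,0.0075]
  ],
  "spin": [0,0,0,0,0,0],
  "gripper": [-1,-1,-1,-1,-1,-1]
}}

```text
time_s: 16.6
ee_pos: [0.4353, 0.3561, 0.2075]
tcp_rot: [-0.29, 3.128, 0.0]
ft_force: [-1.3, -1.0, 1.1]
grip_width: 0.178
gripper_force: 60.0
```

The force rose from −3.9 to +1.1 N, so the module is on the tray floor. I'll open and go up.

Request:
{"api": "step_arm", "payload": {
  "xyz": [
    [0,0,0],
    [0,0,0],
    [0,0,0],
    [0,0,0],
    [0,0,0],
    [0,0,0],
    [0,0,-0.01],
    [0,0,-0.03],
    [0,0,-0.06],
    [0,0,-0.1],
    [0,0,-0.14],
    [0,0,-0.15],
    [0,0,-0.15],
    [0,0,-0.15]
  ],
  "spin": [0,0,0,0,0,0,0,0,0,0,0,0,0,0],
  "gripper": [-0.3,0.2,0.6,1,1,1,1,1,1,1,1,1,1,1]
}}

```text
time_s: 18.0
ee_pos: [0.4351, 0.356, 0.3563]
tcp_rot: [0.289, -3.127, 0.0]
ft_force: [-0.3, 0.2, 0.4]
grip_width: 1.0
gripper_force: 0.0
```

Run:
```python
from m import *
f=grab("wrist"); cv2.imwrite("pics/w7.png",f["frame"]); golds(f,.03,0); print(ctrl.state()["grip_width"])
```

```text
[341 150   9   8  72] [345.  153.5] [0.4021 0.3718]
[340 166  10   8  68] [344.6 169.5] [0.4183 0.3747]
[340 182   9   8  67] [344.3 185.6] [0.435  0.3779]
[340 198   9   7  63] [344. 201.] [0.4516 0.381 ]
[336 213  12  15 112] [341.2 219.8] [0.4729 0.3823]
[305 220   7   8  56] [308.  223.5] [0.4838 0.3477]
[320 220   8   8  57] [323.9 223.6] [0.4807 0.3647]
0.9984915918713437
```

View pics/w7.png

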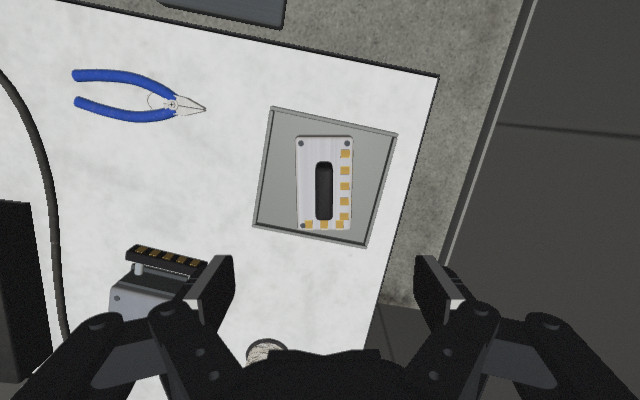

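The module lies flat inside the tray at (324,185), clear of the walls. The gripper is open and away from it, and the cutters haven't moved. Handing in.

```bash
python3 -c "
from bench import ctrl
print(ctrl.close_job())"
```

```text
the job is handed in; nothing more can be done
None
```

The job is done and handed in at about 18 s: the five-pad side and then the three-pad end were each pressed flat on the bar, in about 10 mm (around 4 N), and held for over a second; the module is back flat in the tray, released, and I never touched the spool, cutters or screwdriver.

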